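Find the full tin by its weight, rack the other two, hold up the full one

ROBOT

A 7-joint arm with a two-finger parallel gripper is mounted at the origin on a cart in front of the work surface, level with it; the furniture and walls round the work are solid. World frame = base frame: x ahead of the robot, y to its left, z up, the work surface at z = 0. Lengths are in m, angles in degrees, forces in N, time in s.
With the tool pointing down it reaches from about 0.35 to 0.9 m from the base axis. Payload 7.2 kg.
Tool frame: the origin (TCP) lies midway between the tips of the shut fingers; the grasp point (between the pads) lies pinch_z behind it (pinch_z is the distance from the TCP to the grasp point, in m); z points along the fingers, y is the line along which they close (so a half turn about z gives the same grasp; the last joint's range is limited). The gripper opens to 88 mm and grips with 3 to 60 N. Pads are 20 mm wide; open, the fingers measure 115 mm over their backs; the gripper's body (75 mm by 178 mm) begins 61 mm behind the grasp point.
Start: joints at [-79.137, 23.554, -0.728, 91.456, 0.321, 64.991, -4.71], TCP at [0.159, 0.604, 0.195] pointing down, gripper open.
Joint ranges: [-169.25, 169.25], [-16.82, 113.86], [-84.01, 82.57], [7.8, 145.47], [-59.2, 239.2], [7.22, 106.19], [-163.78, 163.78]. Speed limits (degrees/s): [136.94, 136.94, 172.46, 172.46, 180, 180, 180].

INTERFACE

Orientations are given as [roll, pitch, yaw] about the fixed x, y, z axes, in that order (R = Rz(yaw) Ry(pitch) Rx(roll)).
In Python, from rig import * gives the robot as it stands.
- The arm moves only by the tool arm_command, never from a script. Its argument "moves" is one flat list of numbers, 5 for each row, row after row: the finger opening in cm, from 0 to 8.78, then the shift along the tool's x, y, z in cm, then the turn about the tool's z in rad. A call has 1 to 8 rows; each row is the pose to reach, as a shift and turn from the pose commanded when the call began, along the tool's axes at that moment; what a row does not reach only later rows make up. A row lasts 1/12 s, in which the tool goes at most 41.7 mm and 7.16 degrees, less where a joint would pass 70% of its speed; a pose out of reach is approached as far as the arm can. A call with a gripper value outside its range is refused whole. The fingers move at their own pace and stop on an object; "newtons" is the grip in N (left out, the last holds). Time passes only in rows, so rows that repeat a pose let the fingers close. It gives the time, the measured TCP pose, the force, the opening and the grip force at its end, in the units of the state.
- read_state(): the state, without advancing time (a new reading comes with each control period).
- read_camera(name): name is "scene" or "top"; returns (picture, depth): 400x640x3 uint8, red, green, blue; 400x640 float32, m along the optical axis (not along the pixel's ray), 0 where there is no reading.
- calibration(name): a dict with "fovy" (degrees; the focal length in pixels is half the picture's height over the tangent of half this angle, whatever the lens; pixels are square), "cx", "cy" (the principal point, pixels), "k1" (the pictures are not rectified: a ray, as slopes to the right and down, at radius r is drawn at 1 + k1 r^2 times it, then the intrinsics apply), "cam_to_world" (4x4, takes a point from camera to world coordinates). Camera axes: x right, y down, z forward; pixel columns grow to the right and rows downward; lengths in m; the calibration is good to about 2 mm. A picture is of the moment at which its call begins. calibration takes no time and is no camera call.
- job_done(): hands the job in; it is judged then, once.
Trained networks look in the newest picture that a camera, given by its name, has taken for a name from the list of things; names that differ only in an ending like _2 or _b are one class to them, and where a whole thing is asked for, a point or a joint stands for the part that bears it (a point fixed in the world has none). Each returns a list of dicts, best first, with "score" (0 to 1); they miss things now and then, are a little off and sometimes report something else, mostly with a low value. They report only what shows in the picture. A call takes as long as a camera call.
- spot_in(camera, thing): "centre" ([x, y, z] in m, in world coordinates, good to about 4 mm: the middle of the surface that is visible of it).
- masks_of(camera, thing): "region" (400x640 bool, what is visible of it).
- mark_of(camera, thing): "centre" ([x, y, z] in m, in world coordinates, good to about 4 mm: a listed point, or the origin of a listed thing).
The state is a dict: "time": time; "joint_pos": joint angles; "joint_vel": joint speeds; "joint_efforts": joint torques, N m; "tcp_pos": TCP position; "eef_rot": TCP orientation; "wrist_force": force on the tool from outside, world axes, zero at the start; "wrist_torque": the same for the moment, N m; "width": finger opening in m; "grip_force": force on a finger pad.
Only numpy, scipy, OpenCV 4.12 (cv2) and the standard library are available. Lean on these libraries where they do the work, as an engineer would, in place of code of your own. Each camera call takes 0.05 s, during which the arm holds its last target. There are 200 camera calls.

TASK

Three identical closed tins stand on the worktop and only one of them is full: heft them to find out which. Put the two light ones away in the rack, set down gently without dropping them, each standing upright and fully home in a seat of its own and let go; then lift the full, heaviest tin upright a good hand's breadth clear of everything and finish while still holding it up, ready to be used; leave everything else on the worktop where it is.

Things in the scene. Friction and masses are not known exactly. Their poses are not given: they have to be found in the camera images.
- tin_1_center (a point): centre, half-way up (35 mm above its underside), of one of the three tins: plain brushed-steel tin with a closed press-on cap (does not come off), round and upright, 64 mm in diameter (66 mm round the cap) and 70 mm high, smooth sides below the cap's skirt (52 mm up). About 0.10 to 0.18 kg if it is nearly empty, 0.35 to 0.46 kg if it is the full one; nothing outside tells which. Its z axis points up.
- tin_2_center (a point): centre, half-way up (35 mm above its underside), of one of the three tins: plain brushed-steel tin with a closed press-on cap (does not come off), round and upright, 64 mm in diameter (66 mm round the cap) and 70 mm high, smooth sides below the cap's skirt (52 mm up). About 0.10 to 0.18 kg if it is nearly empty, 0.35 to 0.46 kg if it is the full one; nothing outside tells which. Its z axis points up.
- tin_3_center (a point): centre, half-way up (35 mm above its underside), of one of the three tins: plain brushed-steel tin with a closed press-on cap (does not come off), round and upright, 64 mm in diameter (66 mm round the cap) and 70 mm high, smooth sides below the cap's skirt (52 mm up). About 0.10 to 0.18 kg if it is nearly empty, 0.35 to 0.46 kg if it is the full one; nothing outside tells which. Its z axis points up.
- tin_1: the same tin as point tin_1_center; origin at the centre of its underside, z up
- tin_2: the same tin as point tin_2_center; origin at the centre of its underside, z up
- tin_3: the same tin as point tin_3_center; origin at the centre of its underside, z up
- rack: fixed dark wooden canister rack: a board 110 mm deep (its x), 300 mm long (its y), top face 26 mm above the worktop, with three round seats in a row along y, 95 mm apart. Each end has a low bow handle (20 mm out, 18 mm high). Origin: centre of the underside, on the worktop; x points to its back, z up
- bay_left (a point): centre of the floor of the rack's seat at the rack's +y end. A seat is a round recess 70 mm wide and 10 mm deep with a small chamfer; a tin drops in with 3 mm to spare all round and stands on its floor, 16 mm above the worktop. Axes as the rack
- bay_middle (a point): centre of the floor of the rack's seat in the middle. A seat is a round recess 70 mm wide and 10 mm deep with a small chamfer; a tin drops in with 3 mm to spare all round and stands on its floor, 16 mm above the worktop. Axes as the rack
- bay_right (a point): centre of the floor of the rack's seat at the rack's -y end. A seat is a round recess 70 mm wide and 10 mm deep with a small chamfer; a tin drops in with 3 mm to spare all round and stands on its floor, 16 mm above the worktop. Axes as the rack
- ramekin: small glazed ramekin, 67 mm across, 40 mm high, a bystander that stands between the tins; origin under its centre
- lemon: lemon, 78x55x56 mm, a bystander; origin under its centre
- garlic: garlic bulb, 60 mm, a bystander; origin under its centre
- jug: stoneware jug, 111x159x192 mm with its handle, standing on a tile trivet at the left, a bystander; origin under its centre

How it is judged:
By the outcome, as a careful person would: the job done as asked, in the order asked, and still so for the second after the job is handed in, while the arm keeps its last pose, push and grip.
It also fails if it takes over 72 s, if anything falls off the work surface, if the arm or the gripper's body presses on something with over 40 N, if the wrist force passes 120 N, or if a joint passes its speed limit or range.

## Working session

There is one attempt and no reset: what is moved stays moved. The work goes in short steps, Python scripts to look and compute and a tool call to move; the robot and the scene stay as the last step left them, time stands still between calls to the robot, and variables do not carry over. Pictures are saved under pics/ and viewed, at most 10 in all, crops included, and the job is handed in when it is done.

Besides the shell and the picture viewer there is one more tool, called after "Emit:" in YAML: its name, and indented under it one key for each argument. arm_command: Moves the arm, as the interface text tells. Its arguments: {"type":"object","properties":{"moves":{"type":"array","items":{"type":"number"}},"newtons":{"type":"number"}},"required":["moves"]}

```bash
mkdir -p pics; ls
python3 - <<'E'
from rig import *
import cv2, numpy as np
s=read_state(); print({k:np.round(v,4).tolist() for k,v in s.items()})
for c in ("scene","top"):
    im,d=read_camera(c); cv2.imwrite(f"pics/{c}0.png",im[:,:,::-1])
    K=calibration(c); print(c,K)
    for t in ("tin_1","rack","bay_left","bay_middle","bay_right","ramekin","lemon","garlic","jug"):
        print(t,[(np.round(m["centre"],3).tolist(),round(m["score"],2)) for m in mark_of(c,t)[:4]])
E
```

```text
pics
{'time': 0.0, 'joint_pos': [-79.1365, 23.5981, -0.73, 91.5049, 0.3208, 64.993, -4.7081], 'joint_vel': [0.0261, -0.0097, -0.0125, 0.1333, -0.0599, -0.0239, 0.0129], 'joint_efforts': [0.0, -58.7979, 0.6412, -29.1079, -0.054, 0.0181, 0.0002], 'tcp_pos': [0.1592, 0.6038, 0.194], 'eef_rot': [-179.9062, 0.006, 165.2335], 'wrist_force': [0.09, -0.048, 0.4284], 'wrist_torque': [0.0005, 0.0702, -0.0352], 'grip_force': 0.0, 'width': 0.0883}
scene {'fovy': 55.426229338777695, 'cx': 320.6195190188952, 'cy': 203.95632293122586, 'k1': -0.07569635592736206, 'cam_to_world': array([[ 0.71879437, -0.42957648,  0.54662482, -0.0158515 ],
       [-0.69486086, -0.46927528,  0.54493035, -0.59111111],
       [ 0.02242826, -0.77152107, -0.63580832,  0.74283239],
       [ 0.        ,  0.        ,  0.        ,  1.        ]])}
tin_1 [([0.465, -0.245, -0.001], 0.96), ([0.626, -0.254, -0.0], 0.95), ([0.438, 0.046, 0.0], 0.85)]
rack [([0.596, 0.099, -0.0], 0.74)]
bay_left [([0.608, 0.19, 0.016], 0.67)]
bay_middle [([0.598, 0.096, 0.018], 0.9)]
bay_right [([0.586, 0.005, 0.015], 0.73)]
ramekin [([0.544, -0.127
[... 256 characters left out ...]
55,  0.20637652,  0.30723275],
       [-0.99958628, -0.02746079,  0.00855446,  0.01972527],
       [-0.00269946, -0.2065361 , -0.97843526,  1.30079812],
       [ 0.        ,  0.        ,  0.        ,  1.        ]])}
tin_1 [([0.44, 0.045, -0.001], 0.93), ([0.626, -0.258, 0.002], 0.93), ([0.462, -0.247, -0.001], 0.89)]
rack [([0.598, 0.099, 0.002], 0.88), ([0.632, -0.254, 0.036], 0.33)]
bay_left [([0.603, 0.199, 0.02], 0.66)]
bay_middle [([0.586, 0.002, 0.014], 0.72), ([0.598, 0.095, 0.009], 0.67)]
bay_right [([0.586, 0.002, 0.014], 0.61)]
ramekin [([0.545, -0.135, -0.002], 0.65)]
lemon [([0.565, -0.391, -0.003], 0.81)]
garlic [([0.703, -0.407, 0.002], 0.8)]
jug [([0.603, 0.453, 0.007], 0.57)]
```

View pics/scene0.png

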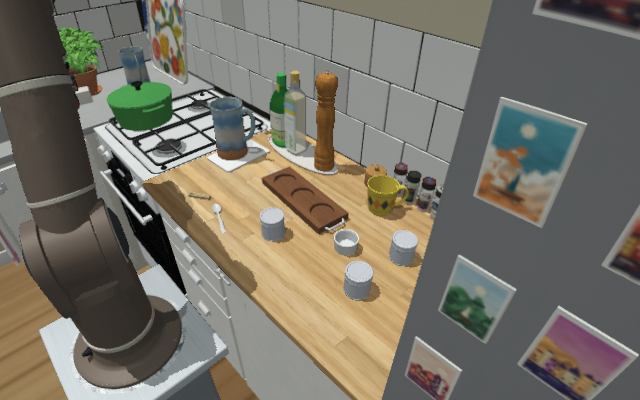

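View pics/top0.png

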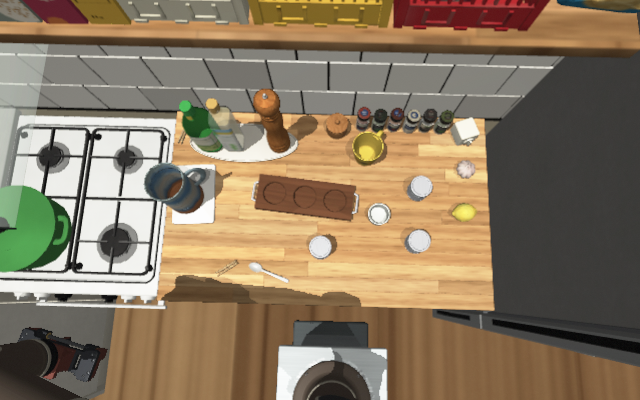

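The scene shows three grey tins at pixels (272,224), (358,280) and (403,248), the rack at (303,197), and the ramekin at (346,242). In the top view the tins are at (320,246), (420,187) and (418,240), the rack is at (305,198) with three empty seats, the jug is at (180,185), and the yellow mug is at (368,148). Next I'll refine the positions with depth.

```bash
cat > h.py <<'E'
from rig import *
import cv2, numpy as np
def cloud(c, im_d=None):
    im,d=im_d or read_camera(c); K=calibration(c); f=200/np.tan(np.radians(K["fovy"]/2))
    A=np.array([[f,0,K["cx"]],[0,f,K["cy"]],[0,0,1]])
    v,u=np.mgrid[0:400,0:640]
    n=cv2.undistortPoints(np.stack([u,v],-1).reshape(-1,1,2).astype(np.float64),A,np.array([K["k1"],0,0,0.])).reshape(400,640,2)
    P=np.dstack([n*d[...,None],d]); T=K["cam_to_world"]
    return im,np.where(d[...,None]>0,P@T[:3,:3].T+T[:3,3],np.nan)
def tool(s=None):
    s=s or read_state(); return s["tcp_pos"],s["eef_rot"]
def delta(x,y,z=None):
    "shift (cm) along tool axes from the measured pose, tool down"
    p,e=tool(); w=np.radians(e[2]); dx,dy=x-p[0],y-p[1]
    return np.round(100*np.array([dx*np.cos(w)+dy*np.sin(w), dx*np.sin(w)-dy*np.cos(w), p[2]-(z if z is not None else p[2])]),2)
E
python3 - <<'E'
from h import *
import rig
print([n for n in dir(rig) if n[0]!='_'], getattr(rig,'pinch_z',None))
for c in("scene","top"):
    im,P=cloud(c)
    for g in((.439,.046),(.626,-.256),(.463,-.246)):
        m=(np.hypot(P[...,0]-g[0],P[...,1]-g[1])<.05)&(P[...,2]>.06)&(P[...,2]<.085)
        q=P[m]; (cx,cy),r=cv2.minEnclosingCircle(q[:,:2].astype(np.float32))
        print(c,"tin",np.round(q[:,:2].mean(0),4),"circ",round(cx,4),round(cy,4),round(r,4),"z",np.round(np.median(q[:,2]),4),m.sum())
    m=(abs(P[...,0]-.597)<.09)&(abs(P[...,1]-.098)<.19)&(P[...,2]>.021)&(P[...,2]<.032)
    print(c,"rackrect",cv2.minAreaRect(P[m][:,:2].astype(np.float32)),np.median(P[m][:,2]))
    for b in((.606,.193),(.597,.098),(.587,.003)):
        m=(np.hypot(P[...,0]-b[0],P[...,1]-b[1])<.045)&(P[...,2]>.008)&(P[...,2]<.0205)
        q=P[m]; print(c,"seat",cv2.minEnclosingCircle(q[:,:2].astype(np.float32)),np.round(q.mean(0),4))
    m=(P[...,2]>.09)&(P[...,0]>.3)&(P[...,0]<1)&(abs(P[...,1])<.7)
    h,xe,ye=np.histogram2d(P[m][:,0],P[m][:,1],bins=[np.arange(.3,1,.1),np.arange(-.6,.65,.1)])
    if c=="top": print(h.astype(int))
E
```

```text
['IKError', 'calibration', 'job_done', 'mark_of', 'masks_of', 'pinch_z', 'read_camera', 'read_state', 'spot_in'] 0.0187
scene tin [0.4322 0.0407] circ 0.4341 0.0443 0.0341 z 0.0684 363
scene tin [ 0.6233 -0.2582] circ 0.6258 -0.2576 0.0343 z 0.0685 423
scene tin [ 0.458  -0.2489] circ 0.4601 -0.2466 0.0338 z 0.0681 540
scene rackrect ((0.5937442779541016, 0.0969514548778534), (0.30231600999832153, 0.11485730856657028), 84.54724884033203) 0.025895978286021304
scene seat ((0.6081107258796692, 0.1991272270679474), 0.03420058265328407) [0.6083 0.1986 0.0167]
scene seat ((0.5989552140235901, 0.10403251647949219), 0.03415066748857498) [0.5991 0.1034 0.0164]
scene seat ((0.5885974168777466, 0.007482738234102726), 0.03440551459789276) [0.5895 0.0085 0.0166]
top tin [0.4368 0.0455] circ 0.4368 0.0454 0.0326 z 0.0678 390
top tin [ 0.6275 -0.2528] circ 0.6279 -0.2541 0.0335 z 0.068 368
top tin [ 0.4626 -0.2442] circ 0.4627 -0.2444 0.033 z 0.0677 392
top rackrect ((0.5963869094848633, 0.10521788895130157), (0.3120045065879822, 0.11149574816226959), 84.25375366210938) 0.025473550910074305
top seat ((0.6056779026985168, 0.19409310817718506), 0.04272015392780304) [0.6063 0.1948 0.0154]
top seat ((0.5970054268836975, 0.0994718074798584), 0.0440639890730381) [0.5969 0.099  0.0155]
top seat ((0.591815173625946, 0.0038663195446133614), 0.03902427852153778) [0.5877 0.0046 0.0154]
[[  26 6262    0    0    0    0    0    0    0    0  140   35]
 [  12 6281    0    0    0    0    0    0    0    0  947  555]
 [  13 6290    0    0    0    0    0    0    0    0 1350 1566]
 [   9 6307 3821 3751 4099 3984 3809 3642 3539 3425 3262 1679]
 [  10 4908   21  154   67   62    0  910  252 1522  457    0]
 [ 760 2981 2070 2211 2205 2054 1890 1841 1658 1889 1863 1864]]
```

Emit:
arm_command:
  moves: [8.5,-4,-4,0,0,8.5,-7,-8,0,0,8.5,-10,-11.5,0,0,8.5,-12.5,-14.5,0,0,8.5,-15,-17.5,0,0,8.5,-17.5,-20,0,0,8.5,-20,-23,0,0,8.5,-20.5,-23.5,0,0]
  newtons: 20

```text
time: 1.77
tcp_pos: [0.2996, 0.3203, 0.1951]
eef_rot: [-180.0, 0.0, 165.0]
wrist_force: [-0.1, -0.5, -0.5]
width: 0.0847
grip_force: 0.0
```

Run:
```python
from h import *
s=read_state();print(s["time"],tool(),delta(.437,.045,.10),delta(.437,.045,.015))
im,P=cloud("top")
m=(P[...,2]>.3)&(P[...,0]>.5)&(abs(P[...,1])<.4); q=P[m]
for a in np.arange(.5,1.,.05):
    k=q[(q[:,0]>=a)&(q[:,0]<a+.05)]
    if len(k): print(round(a,2),np.round(np.percentile(k[:,2],[0,5,50,95]),2),len(k))
# seat rims: rectify z=.026 plane
K=calibration("top");T=np.linalg.inv(K["cam_to_world"]);f=200/np.tan(np.radians(K["fovy"]/2))
xs,ys=np.meshgrid(np.arange(.52,.68,.0005),np.arange(-.08,.28,.0005),indexing='ij')
C=np.stack([xs,ys,np.full_like(xs,.026)],-1)@T[:3,:3].T+T[:3,3]
n=C[...,:2]/C[...,2:];n=n*(1+K["k1"]*(n**2).sum(-1,keepdims=True))
r=cv2.remap(im,(n[...,0]*f+K["cx"]).astype(np.float32),(n[...,1]*f+K["cy"]).astype(np.float32),cv2.INTER_CUBIC)
cv2.imwrite("pics/rect.png",r[...,::-1])
```

```text
1.7667 (array([0.29959878, 0.32027705, 0.1951142 ]), array([-1.79974750e+02,  3.86545939e-02,  1.64989087e+02])) [-20.4  -23.03   9.51] [-20.4  -23.03  18.01]
0.6 [0.76 0.77 0.78 0.79] 9280
0.65 [0.78 0.79 0.8  0.84] 20691
0.7 [0.3  0.3  0.79 0.79] 304
0.75 [0.3  0.31 0.33 0.34] 483
0.8 [0.32 0.32 0.32 0.33] 12
0.85 [0.3  0.3  0.34 0.37] 5077
```

View pics/rect.png

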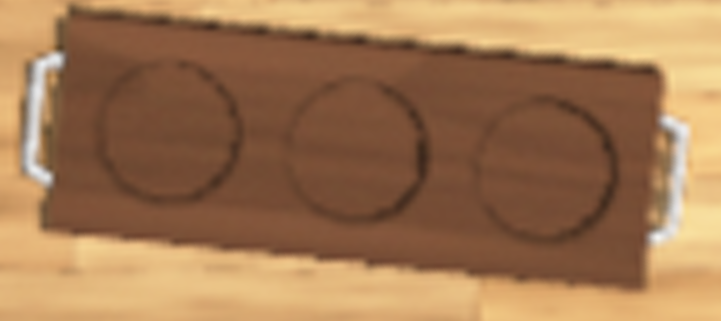

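The rectified rack picture shows the seats centred at pixels (170,131), (357,149) and (545,169). That puts right at (.5855,.0045), middle at (.5945,.098) and left at (.604,.1925), with 94–95 mm spacing, which matches the given dimensions.

Emit:
arm_command:
  moves: [8.6,-2.5,-2.8,1,0,8.6,-5,-5.8,2,0,8.6,-7.5,-8.8,3,0,8.6,-10.2,-11.5,4,0,8.6,-12.8,-14.5,5,0,8.6,-15.5,-17.5,6,0,8.6,-18,-20.3,7,0,8.6,-20.4,-23,8,0]

```text
time: 2.48
tcp_pos: [0.4373, 0.0488, 0.1148]
eef_rot: [180.0, 0.1, 165.2]
wrist_force: [0.0, 0.6, 0.1]
width: 0.0861
grip_force: 0.0
```

```bash
python3 -c "
from h import *
print(tool(),delta(.4365,.045,.015))"
```

```text
(array([0.43727524, 0.0488276 , 0.11478931]), array([1.79961979e+02, 6.73154746e-02, 1.65234788e+02])) [-0.02 -0.39  9.98]
```

Emit:
arm_command:
  moves: [8.6,0,0,2.5,0,8.6,0,0,5,0,8.6,0,0,7.5,0,8.6,0,0,9,0,8.6,0,0,10,0,8.6,0,0,10,0,6,0,0,10,0,5.5,0,0,10,0]

```text
time: 3.15
tcp_pos: [0.437, 0.0507, 0.0157]
eef_rot: [180.0, 0.1, 165.2]
wrist_force: [-0.4, -0.7, -0.3]
width: 0.0761
grip_force: 0.0
```

Emit:
arm_command:
  moves: [5.5,0,0,0,0,5.5,0,0,0,0,5.5,0,0,0,0,5.5,0,0,0,0,5.5,0,0,0,0]

```text
time: 3.57
tcp_pos: [0.4368, 0.0503, 0.0157]
eef_rot: [180.0, 0.1, 165.2]
wrist_force: [-1.8, -2.7, 7.3]
width: 0.0639
grip_force: 20.0
```

```bash
python3 -c "
from h import *
s=read_state();print(tool(),s['wrist_force'],s['width'],s['grip_force'],s['wrist_torque'])"
```

```text
(array([0.43675957, 0.05030834, 0.01567542]), array([1.79960990e+02, 5.81396672e-02, 1.65216389e+02])) [-1.75777493 -2.6800039   7.25293702] 0.06393293456423876 20.00184953212738 [-0.72700167  0.38422548 -0.04301434]
```

Emit:
arm_command:
  moves: [5.5,0,0,-0.3,0,5.5,0,0,-1,0,5.5,0,0,-2,0,5.5,0,0,-3,0,5.5,0,0,-4,0,5.5,0,0,-4,0,5.5,0,0,-4,0,5.5,0,0,-4,0]

```text
time: 4.23
tcp_pos: [0.4361, 0.0507, 0.0549]
eef_rot: [180.0, 0.0, 165.3]
wrist_force: [0.5, 0.3, -3.7]
width: 0.0637
grip_force: 20.0
```

Emit:
arm_command:
  moves: [5.5,0,0,0,0,5.5,0,0,0,0,5.5,0,0,0,0]

```text
time: 4.48
tcp_pos: [0.436, 0.0503, 0.0545]
eef_rot: [-180.0, -0.0, 165.2]
wrist_force: [-0.1, -0.5, -4.1]
width: 0.064
grip_force: 20.0
```

```bash
python3 -c "
from h import *
s=read_state();print(tool(),s['wrist_force'],s['width'],s['grip_force'],s['wrist_torque'])
for c in('top','scene'):
    im,P=cloud(c); cv2.imwrite('pics/g1%s.png'%c,im[...,::-1])
    m=(np.hypot(P[...,0]-.437,P[...,1]-.05)<.06)&(P[...,2]>.03)&(P[...,2]<.13); q=P[m]
    print(c,m.sum(),np.round(np.percentile(q,[1,50,99],axis=0),4))
    print([(np.round(t['centre'],3),round(t['score'],2)) for t in mark_of(c,'tin_1')[:4]])
a=cv2.imread('pics/g1scene.png')[120:320,200:440];cv2.imwrite('pics/g1c.png',cv2.resize(a,None,fx=3,fy=3))"
```

```text
(array([0.43600422, 0.05032931, 0.05446089]), array([-1.79971858e+02, -3.84011472e-02,  1.65223741e+02])) [-0.08173473 -0.47595395 -4.10181222] 0.06403518849974679 19.999577701091766 [ 0.01992852 -0.03758689  0.02018146]Traceback (most recent call last):
  File "<string>", line 7, in <module>
    print(c,m.sum(),np.round(np.percentile(q,[1,50,99],axis=0),4))
                             ~~~~~~~~~~~~~^^^^^^^^^^^^^^^^^^^^
    return _quantile_unchecked(
        a, q, axis, out, overwrite_input, method, keepdims, weights)
    return _ureduce(a,
                    func=_quantile_ureduce_func,
    ...<5 lines>...
                    overwrite_input=overwrite_input,
                    method=method)
    r = func(a, **kwargs)
    result = _quantile(arr,
                       quantiles=q,
    ...<2 lines>...
                       out=out,
                       weights=wgt)
    slices_having_nans = np.isnan(arr[-1, ...])
                                  ~~~^^^^^^^^^
IndexError: index -1 is out of bounds for axis 0 with size 0
```

Emit:
arm_command:
  moves: [5.5,0,0,1.5,0,5.5,0,0,2.7,0,5.5,0,0,3.4,0,5.5,0,0,3.8,0,5.5,0,0,4,0,5.5,0,0,4,0,5.5,0,0,4,0,5.5,0,0,4,0]

```text
time: 5.2
tcp_pos: [0.4362, 0.0502, 0.0151]
eef_rot: [-180.0, -0.0, 165.2]
wrist_force: [-2.9, -1.9, 3.3]
width: 0.0636
grip_force: 20.0
```

Emit:
arm_command:
  moves: [6.8,0,0,0,0,7.6,0,0,0,0,8.6,0,0,0,0,8.6,0,0,0,0,8.6,0,0,-3,0,8.6,0,0,-6.5,0,8.6,0,0,-10,0,8.6,0,0,-10,0]

```text
time: 5.87
tcp_pos: [0.4399, 0.0509, 0.1201]
eef_rot: [179.7, 0.4, 165.2]
wrist_force: [2.1, -0.3, 0.4]
width: 0.0863
grip_force: 0.0
```

Run:
```python
from h import *
s=read_state();print(s["time"],tool(),s['wrist_force'],s['width'])
im,P=cloud("scene")
print([(np.round(t['centre'],3),round(t['score'],2)) for t in mark_of('scene','tin_1')[:4]])
cv2.imwrite('pics/g1c.png',cv2.resize(im[120:320,200:440,::-1],None,fx=2.5,fy=2.5))
print(delta(.462,-.2455,.115))
```

```text
5.8667 (array([0.43987353, 0.05085764, 0.12012169]), array([179.72883581,   0.40876351, 165.18647754])) [ 2.06795828 -0.28706586  0.38780846] 0.08631652187994202
[(array([ 0.63 , -0.256, -0.002]), 0.88), (array([ 0.439,  0.047, -0.003]), 0.59), (array([0.606, 0.191, 0.018]), 0.17)]
[ -9.93 -28.05   0.11]
```

View pics/g1c.png

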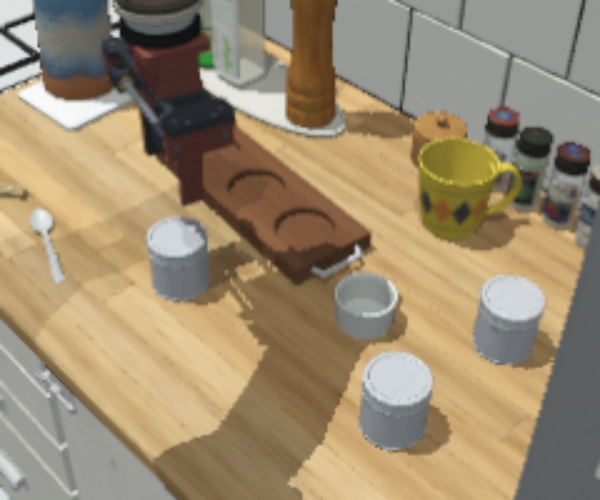

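The crop shows the full tin back upright at (178,258) with the open gripper above it. Tin C is at (396,400), tin B at (508,320) and the ramekin at (365,305). Tin A weighed about 4.1 N, so it is the full one.

Emit:
arm_command:
  moves: [8.6,-1.2,-3.6,0,0,8.6,-2.5,-7.2,0,0,8.6,-3.8,-10.8,0,0,8.6,-5,-14.4,0,0,8.6,-6.4,-18,0,0,8.6,-7.7,-21.6,0,0,8.6,-9,-25.2,0,0,8.6,-9.9,-28,0,0]

```text
time: 6.63
tcp_pos: [0.4597, -0.2484, 0.1134]
eef_rot: [-179.9, -0.1, 165.2]
wrist_force: [1.0, -0.2, 0.1]
width: 0.0859
grip_force: 0.0
```

Emit:
arm_command:
  moves: [8.6,0,0,0,0,8.6,0,0,0,0,8.6,0,0,0,0]

```text
time: 6.88
tcp_pos: [0.4598, -0.2446, 0.1134]
eef_rot: [180.0, -0.2, 165.2]
wrist_force: [0.7, -0.0, 0.7]
width: 0.0858
grip_force: 0.0
```

Run:
```python
from h import *
s=read_state();print(s["time"],tool(),s['wrist_force'],s['width'])
print(delta(.462,-.2455,.0165))
```

```text
6.8833 (array([ 0.45980705, -0.24458598,  0.11342665]), array([ 1.79976022e+02, -1.53975254e-01,  1.65222436e+02])) [ 0.72482462 -0.00177972  0.71419721] 0.0858067844124493
[-0.24 -0.03  9.69]
```

Emit:
arm_command:
  moves: [8.6,-0.2,0,2.5,0,8.6,-0.2,0,5,0,8.6,-0.2,0,7.5,0,8.6,-0.2,0,9,0,8.6,-0.2,0,9.7,0,8.6,-0.2,0,9.7,0,8.6,-0.2,0,9.7,0,7,-0.2,0,9.7,0]

```text
time: 7.55
tcp_pos: [0.4633, -0.2458, 0.0188]
eef_rot: [180.0, 0.1, 165.3]
wrist_force: [-0.2, 0.2, 0.8]
width: 0.0825
grip_force: 0.0
```

Emit:
arm_command:
  moves: [6.2,0,0,0,0,5.5,0,0,0,0,5.5,0,0,0,0,5.5,0,0,0,0,5.5,0,0,0,0]
  newtons: 15

```text
time: 7.97
tcp_pos: [0.4631, -0.2461, 0.0185]
eef_rot: [180.0, 0.1, 165.2]
wrist_force: [-0.8, 1.0, 6.7]
width: 0.0637
grip_force: 15.0
```

Emit:
arm_command:
  moves: [5.5,0,0,-0.3,0,5.5,0,0,-1,0,5.5,0,0,-2,0,5.5,0,0,-3,0,5.5,0,0,-4,0,5.5,0,0,-4,0,5.5,0,0,-4,0,5.5,0,0,-4,0]

```text
time: 8.63
tcp_pos: [0.4626, -0.2458, 0.0579]
eef_rot: [180.0, 0.0, 165.2]
wrist_force: [-1.1, 0.6, -1.4]
width: 0.0638
grip_force: 15.0
```

Run:
```python
from h import *
s=read_state();print(s["time"],tool(),s['wrist_force'],s['width'])
print(delta(.5855,.0045,.12))
```

```text
8.6333 (array([ 0.46261551, -0.24584525,  0.05790461]), array([1.79986462e+02, 1.44302171e-02, 1.65244826e+02])) [-1.1014365   0.56518106 -1.36598204] 0.06376401411420804
[-5.51 27.34 -6.21]
```

Emit:
arm_command:
  moves: [5.5,0,0,-4,0,5.5,-0.4,2,-6,0,5.5,-1.2,6,-6,0,5.5,-2,10,-6,0,5.5,-2.8,14,-6,0,5.5,-3.6,18,-6,0,5.5,-4.4,22,-6,0,5.5,-5,25,-6,0]

```text
time: 9.3
tcp_pos: [0.5754, -0.0129, 0.1171]
eef_rot: [180.0, -0.1, 165.4]
wrist_force: [1.0, -0.2, -2.1]
width: 0.0641
grip_force: 15.0
```

Run:
```python
from h import *
s=read_state();print(s["time"],tool(),s['wrist_force'],s['width'])
print(delta(.5855,.0045,.12))
K=calibration("scene");T=np.linalg.inv(K["cam_to_world"]);f=200/np.tan(np.radians(K["fovy"]/2))
im=cv2.imread("pics/scene0.png")
def rect(x0,x1,y0,y1,z):
    xs,ys=np.meshgrid(np.arange(x0,x1,.0005),np.arange(y0,y1,.0005),indexing='ij')
    C=np.stack([xs,ys,np.full_like(xs,z)],-1)@T[:3,:3].T+T[:3,3]
    n=C[...,:2]/C[...,2:];n=n*(1+K["k1"]*(n**2).sum(-1,keepdims=True))
    return cv2.remap(im,(n[...,0]*f+K["cx"]).astype(np.float32),(n[...,1]*f+K["cy"]).astype(np.float32),cv2.INTER_CUBIC)
a=rect(.52,.68,-.08,.28,.026); b=rect(.39,.49,-.05,.15,.07); c=rect(.41,.51,-.33,-.17,.07)
b=np.hstack([b,c]);cv2.imwrite("pics/rs.png",np.vstack([a,b]))
```

```text
9.3 (array([ 0.57537956, -0.0128993 ,  0.11711553]), array([ 1.79951376e+02, -5.36723907e-02,  1.65387042e+02])) [ 1.03510202 -0.1923232  -2.09943814] 0.06409577009097679
[-0.54  1.94 -0.29]Traceback (most recent call last):
  File "<stdin>", line 12, in <module>
    return _nx.concatenate(arrs, 1, dtype=dtype, casting=casting)
           ~~~~~~~~~~~~~~~^^^^^^^^^^^^^^^^^^^^^^^^^^^^^^^^^^^^^^^
ValueError: all the input array dimensions except for the concatenation axis must match exactly, but along dimension 0, the array at index 0 has size 200 and the array at index 1 has size 201
```

Emit:
arm_command:
  moves: [5.5,-0.5,2,0,0,5.5,-0.5,2,0,0,5.5,-0.5,2,0,0,5.5,-0.5,2,0,0]

```text
time: 9.63
tcp_pos: [0.5838, -0.0001, 0.1172]
eef_rot: [-179.9, -0.1, 165.2]
wrist_force: [-0.3, -0.6, -1.1]
width: 0.0636
grip_force: 15.0
```

Run:
```python
from h import *
s=read_state();print(s["time"],tool(),s['wrist_force'],s['width'])
print(delta(.5855,.0045,.12))
K=calibration("scene");T=np.linalg.inv(K["cam_to_world"]);f=200/np.tan(np.radians(K["fovy"]/2))
im=cv2.imread("pics/scene0.png")
def rect(x0,y0,nx,ny,z):
    xs,ys=np.meshgrid(x0+.0005*np.arange(nx),y0+.0005*np.arange(ny),indexing='ij')
    C=np.stack([xs,ys,np.full_like(xs,z)],-1)@T[:3,:3].T+T[:3,3]
    n=C[...,:2]/C[...,2:];n=n*(1+K["k1"]*(n**2).sum(-1,keepdims=True))
    return cv2.remap(im,(n[...,0]*f+K["cx"]).astype(np.float32),(n[...,1]*f+K["cy"]).astype(np.float32),cv2.INTER_CUBIC)
a=rect(.52,-.08,280,720,.026); b=rect(.39,-.05,200,360,.07); c=rect(.41,-.33,200,360,.07)
cv2.imwrite("pics/rs.png",np.vstack([a,np.hstack([b,c])]))
```

```text
9.6333 (array([ 5.83829048e-01, -7.20876578e-05,  1.17223912e-01]), array([-1.79927723e+02, -6.16568593e-02,  1.65188996e+02])) [-0.34646524 -0.63923245 -1.09770561] 0.06363767059715116
[-0.04  0.48 -0.28]
```

View pics/rs.png

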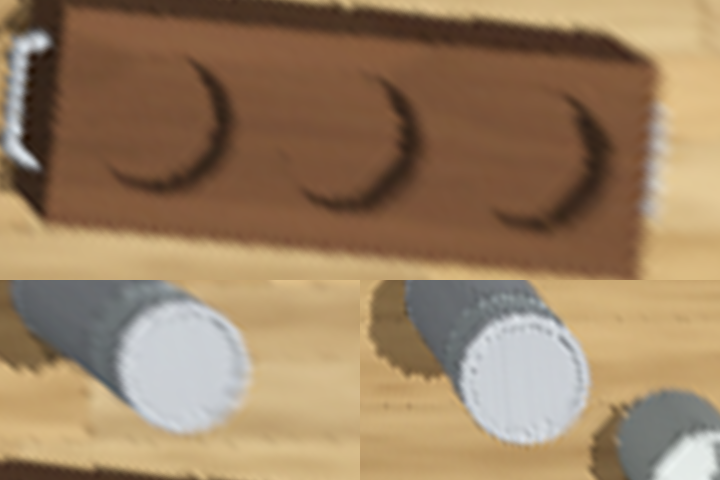

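The scene rectification puts the board centre at pixel (351,141), or (.5905,.0955). It also reads the tins about 3 mm short in x compared with the TCP, so I'll trust the top view and target the right seat at about (.5853,.0033).

Emit:
arm_command:
  moves: [5.5,-0.1,0.4,1,0,5.5,-0.1,0.4,2.5,0,5.5,-0.1,0.4,4,0,5.5,-0.1,0.4,5.5,0,5.5,-0.1,0.4,6,0,5.5,-0.1,0.4,6,0,5.5,-0.1,0.4,6,0,5.5,-0.1,0.4,6,0]

```text
time: 10.3
tcp_pos: [0.5871, 0.0041, 0.0586]
eef_rot: [180.0, 0.1, 165.2]
wrist_force: [-0.1, 0.2, -1.7]
width: 0.0636
grip_force: 15.0
```

Run:
```python
from h import *
s=read_state();print(s["time"],tool(),s['wrist_force'],s['width'])
print(delta(.5853,.0033,.0345))
im,P=cloud("scene")
cv2.imwrite('pics/s2.png',cv2.resize(im[130:290,230:430,::-1],None,fx=3.5,fy=3.5))
```

```text
10.3 (array([0.5871139 , 0.00413861, 0.05855571]), array([1.79981785e+02, 6.40875207e-02, 1.65186298e+02])) [-0.05504714  0.21454716 -1.6873377 ] 0.06358443305600116
[ 0.15 -0.13  2.41]
```

View pics/s2.png

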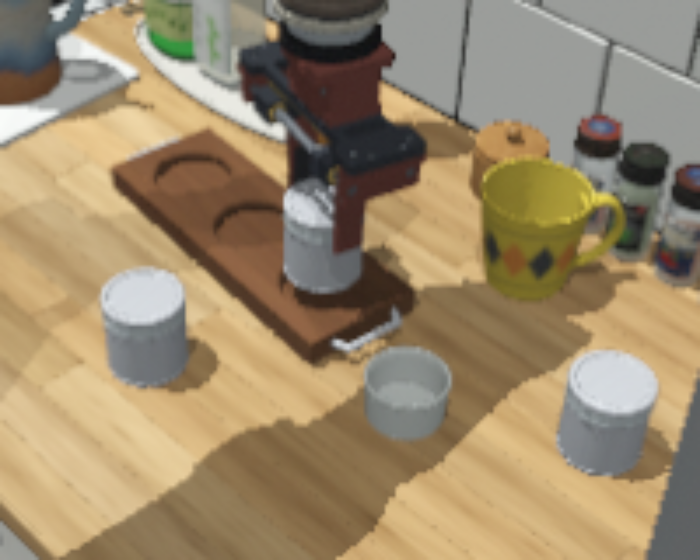

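The tin hangs upright over the right seat at (322,245) in the crop. I'll lower it slowly while watching the force.

Emit:
arm_command:
  moves: [5.5,0.1,-0.1,0.5,0,5.5,0.1,-0.1,0.9,0,5.5,0.1,-0.1,1.2,0,5.5,0.1,-0.1,1.5,0,5.5,0.1,-0.1,1.7,0,5.5,0.1,-0.1,1.7,0,5.5,0.1,-0.1,1.7,0]

```text
time: 10.93
tcp_pos: [0.5853, 0.0039, 0.0407]
eef_rot: [-180.0, -0.0, 165.2]
wrist_force: [0.4, 0.2, -0.6]
width: 0.0633
grip_force: 15.0
```

Emit:
arm_command:
  moves: [5.5,0,0,0.2,0,5.5,0,0,0.4,0,5.5,0,0,0.5,0,5.5,0,0,0.6,0,5.5,0,0,0.6,0,5.5,0,0,0.6,0]

```text
time: 11.43
tcp_pos: [0.5854, 0.0039, 0.0348]
eef_rot: [180.0, 0.0, 165.2]
wrist_force: [-0.1, -0.3, -1.0]
width: 0.0635
grip_force: 15.0
```

Emit:
arm_command:
  moves: [5.5,0,0,0.1,0,5.5,0,0,0.1,0,5.5,0,0,0.2,0,5.5,0,0,0.2,0,5.5,0,0,0.2,0]

```text
time: 11.85
tcp_pos: [0.5856, 0.0039, 0.0344]
eef_rot: [179.9, 0.0, 165.2]
wrist_force: [-5.1, -0.0, 12.9]
width: 0.0639
grip_force: 15.0
```

Emit:
arm_command:
  moves: [5.5,0,0,-0.1,0,6.6,0,0,-0.1,0,7,0,0,-0.1,0,7.8,0,0,-0.1,0,8.6,0,0,-0.1,0,8.6,0,0,-0.1,0,8.6,0,0,-0.1,0,8.6,0,0,-1,0]

```text
time: 12.52
tcp_pos: [0.5842, 0.0039, 0.0416]
eef_rot: [-179.9, -0.1, 165.2]
wrist_force: [-0.1, -0.4, 1.1]
width: 0.0859
grip_force: 0.0
```

Emit:
arm_command:
  moves: [8.6,0,0,-2,0,8.6,0,0,-5,0,8.6,0,0,-8,0,8.6,0,0,-8.5,0,8.6,0,0,-8.5,0,8.6,0,0,-8.5,0]

```text
time: 13.02
tcp_pos: [0.5853, 0.0041, 0.128]
eef_rot: [180.0, 0.0, 165.2]
wrist_force: [-0.3, -0.4, -0.6]
width: 0.086
grip_force: 0.0
```

Run:
```python
from h import *
s=read_state();print(s["time"],tool(),s['wrist_force'],s['width'])
im,P=cloud("top")
print([(np.round(t['centre'],3),round(t['score'],2)) for t in mark_of('top','tin_1')[:5]])
im,P=cloud("scene")
print([(np.round(t['centre'],3),round(t['score'],2)) for t in mark_of('scene','tin_1')[:5]])
m=(np.hypot(P[...,0]-.5835,P[...,1]-.002)<.035)&(P[...,2]>.07)&(P[...,2]<.11);print(np.percentile(P[m][:,2],[5,50,95]))
print(delta(.627,-.255,.115))
```

```text
13.0167 (array([0.58525385, 0.00414625, 0.127998  ]), array([1.79966309e+02, 1.98100488e-02, 1.65245864e+02])) [-0.3142778  -0.37140405 -0.64318848] 0.08598769912046023
[(array([ 0.628, -0.255, -0.001]), 0.89)]
[(array([0.587, 0.003, 0.017]), 0.98), (array([ 0.439,  0.053, -0.   ]), 0.96), (array([ 0.625, -0.254, -0.002]), 0.6)]
[0.07198456 0.08419059 0.08684556]
[-10.71 -23.95   1.15]
```

Emit:
arm_command:
  moves: [8.6,-1.6,-3.5,0,0,8.6,-3.2,-7,0,0,8.6,-4.8,-10.5,0.3,0,8.6,-6.4,-14,0.6,0,8.6,-7.9,-17.5,1,0,8.6,-9.4,-21,1,0,8.6,-10.7,-24,1,0,8.6,-10.7,-24,1,0]

```text
time: 13.88
tcp_pos: [0.6254, -0.2647, 0.1168]
eef_rot: [-179.7, -0.0, 164.7]
wrist_force: [-1.9, 0.2, 0.1]
width: 0.0857
grip_force: 0.0
```

Emit:
arm_command:
  moves: [8.6,0,0,0,0,8.6,0,0,0,0,8.6,0,0,0,0]

```text
time: 14.13
tcp_pos: [0.6277, -0.2534, 0.1171]
eef_rot: [179.9, -0.1, 165.3]
wrist_force: [0.9, -0.5, -0.8]
width: 0.0861
grip_force: 0.0
```

Run:
```python
from h import *
s=read_state();print(s["time"],tool(),s['wrist_force'],s['width'])
print(delta(.627,-.255,.0185))
```

```text
14.1333 (array([ 0.62765371, -0.25342108,  0.11706306]), array([ 1.79937527e+02, -7.87309171e-02,  1.65336656e+02])) [ 0.85286375 -0.47522678 -0.83313571] 0.0861185304784741
[ 0.02 -0.17  9.86]
```

Emit:
arm_command:
  moves: [8.6,0,-0.1,2.5,0,8.6,0,-0.1,5,0,8.6,0,-0.1,7.5,0,8.6,0,-0.1,9,0,8.6,0,-0.1,9.8,0,8.6,0,-0.1,9.8,0,8.6,0,-0.1,9.8,0,7,0,-0.1,9.8,0]

```text
time: 14.8
tcp_pos: [0.6284, -0.2563, 0.0212]
eef_rot: [-180.0, 0.1, 165.3]
wrist_force: [-0.4, 0.4, 0.0]
width: 0.0825
grip_force: 0.0
```

Emit:
arm_command:
  moves: [6.2,0,0,0,0,5.5,0,0,0,0,5.5,0,0,0,0,5.5,0,0,0,0,5.5,0,0,0,0]
  newtons: 15

```text
time: 15.22
tcp_pos: [0.628, -0.2564, 0.0208]
eef_rot: [180.0, 0.1, 165.2]
wrist_force: [-1.6, 0.9, 5.2]
width: 0.0637
grip_force: 15.0
```

Emit:
arm_command:
  moves: [5.5,0,0,-0.3,0,5.5,0,0,-1,0,5.5,0,0,-2,0,5.5,0,0,-4,0,5.5,0,0,-6,0,5.5,0,0,-8,0,5.5,0,0,-10,0,5.5,0,0,-10,0]

```text
time: 15.88
tcp_pos: [0.6295, -0.2579, 0.125]
eef_rot: [-180.0, 0.4, 165.2]
wrist_force: [1.3, -0.7, -0.1]
width: 0.0637
grip_force: 15.0
```

Emit:
arm_command:
  moves: [5.5,0,0,0,0,5.5,0,0,0,0,5.5,0,0,0,0]

```text
time: 16.13
tcp_pos: [0.6266, -0.2559, 0.1185]
eef_rot: [180.0, -0.1, 165.2]
wrist_force: [-1.0, 0.6, -0.7]
width: 0.0636
grip_force: 15.0
```

Run:
```python
from h import *
s=read_state();print(s["time"],tool(),s['wrist_force'],s['width'])
print(delta(.604,.192,.12))
```

```text
16.1333 (array([ 0.62658529, -0.25594228,  0.118535  ]), array([ 1.79987575e+02, -1.20418163e-01,  1.65233108e+02])) [-0.98216571  0.58959564 -0.68174957] 0.06364382924279255
[13.6  42.74 -0.15]
```

Emit:
arm_command:
  moves: [5.5,0.6,2,-3,0,5.5,1.5,5,-4.5,0,5.5,2.6,8.5,-4.5,0,5.5,3.8,12,-4.5,0,5.5,4.9,15.5,-4.5,0,5.5,6,19,-4.5,0,5.5,7.1,22.5,-4.5,0,5.5,8.3,26,-4.5,0]

```text
time: 16.8
tcp_pos: [0.6125, 0.0178, 0.1637]
eef_rot: [-180.0, -0.1, 165.2]
wrist_force: [-0.2, -0.0, -1.2]
width: 0.0642
grip_force: 15.0
```

Emit:
arm_command:
  moves: [5.5,1.1,3.5,0,0,5.5,2.2,7,0,0,5.5,3.3,10.5,0,0,5.5,4.3,13.7,0,0,5.5,5.3,16.7,0,0,5.5,5.3,16.7,0,0,5.5,5.3,16.7,0,0,5.5,5.3,16.7,0,0]

```text
time: 17.47
tcp_pos: [0.6043, 0.1903, 0.1638]
eef_rot: [-179.9, -0.1, 165.2]
wrist_force: [-0.3, -0.6, -2.3]
width: 0.0636
grip_force: 15.0
```

Run:
```python
from h import *
s=read_state();print(s["time"],tool(),s['wrist_force'],s['width'])
print(delta(.6045,.1925,.06))
```

```text
17.4667 (array([0.60429779, 0.1903334 , 0.16381731]), array([-1.79893276e+02, -5.49930405e-02,  1.65231687e+02])) [-0.27738333 -0.58748374 -2.32974557] 0.06356546947336547
[ 0.04  0.21 10.38]
```

Emit:
arm_command:
  moves: [5.5,0,0.2,2,0,5.5,0,0.2,5,0,5.5,0,0.2,7.5,0,5.5,0,0.2,9.3,0,5.5,0,0.2,10.3,0,5.5,0,0.2,10.3,0,5.5,0,0.2,10.3,0,5.5,0,0.2,10.3,0]

```text
time: 18.13
tcp_pos: [0.6063, 0.1925, 0.0631]
eef_rot: [179.9, 0.1, 165.2]
wrist_force: [0.2, 0.8, -1.0]
width: 0.0635
grip_force: 15.0
```

Run:
```python
from h import *
s=read_state();print(s["time"],tool(),s['wrist_force'],s['width'])
print(delta(.6045,.1925,.0368))
```

```text
18.1333 (array([0.60633279, 0.19253245, 0.06314764]), array([1.79949728e+02, 9.34682072e-02, 1.65168932e+02])) [ 0.22268793  0.75700285 -1.02074684] 0.06349803495764371
[ 0.18 -0.05  2.63]
```

Emit:
arm_command:
  moves: [5.5,0.1,0,0.5,0,5.5,0.1,0,1,0,5.5,0.1,0,1.4,0,5.5,0.1,0,1.7,0,5.5,0.1,0,1.9,0,5.5,0.1,0,1.9,0,5.5,0.1,0,1.9,0]

```text
time: 18.72
tcp_pos: [0.6043, 0.1933, 0.0427]
eef_rot: [-180.0, -0.0, 165.2]
wrist_force: [-0.6, 0.3, -1.1]
width: 0.0637
grip_force: 15.0
```

Emit:
arm_command:
  moves: [5.5,0,0,0.2,0,5.5,0,0,0.4,0,5.5,0,0,0.5,0,5.5,0,0,0.6,0,5.5,0,0,0.6,0,5.5,0,0,0.6,0]

```text
time: 19.22
tcp_pos: [0.6043, 0.1933, 0.0368]
eef_rot: [180.0, 0.0, 165.2]
wrist_force: [-0.5, -0.1, -1.3]
width: 0.0637
grip_force: 15.0
```

Emit:
arm_command:
  moves: [5.5,0,0,0.1,0,5.5,0,0,0.1,0,5.5,0,0,0.1,0,5.5,0,0,0.1,0]

```text
time: 19.55
tcp_pos: [0.6043, 0.1934, 0.0368]
eef_rot: [180.0, 0.0, 165.2]
wrist_force: [-3.2, -0.6, 7.0]
width: 0.0637
grip_force: 15.0
```

Emit:
arm_command:
  moves: [6.6,0,0,0,0,7,0,0,0,0,7.8,0,0,0,0,8.6,0,0,0,0,8.6,0,0,0,0,8.6,0,0,0,0,8.6,0,0,-1,0,8.6,0,0,-2,0]

```text
time: 20.22
tcp_pos: [0.6038, 0.1931, 0.0561]
eef_rot: [-179.9, -0.1, 165.2]
wrist_force: [0.6, 0.2, 0.3]
width: 0.0856
grip_force: 0.0
```

Emit:
arm_command:
  moves: [8.6,0,0,-2,0,8.6,0,0,-5,0,8.6,0,0,-8,0,8.6,0,0,-8,0,8.6,0,0,-8,0]

```text
time: 20.63
tcp_pos: [0.6058, 0.1937, 0.139]
eef_rot: [179.8, 0.2, 165.2]
wrist_force: [-0.4, -0.2, -0.8]
width: 0.0864
grip_force: 0.0
```

Run:
```python
from h import *
s=read_state();print(s["time"],tool(),s['wrist_force'],s['width'])
im,P=cloud("scene")
print([(np.round(t['centre'],3),round(t['score'],2)) for t in mark_of('scene','tin_1')[:5]])
for g in((.439,.0503),(.604,.193),(.585,.004)):
    m=(np.hypot(P[...,0]-g[0]+.002,P[...,1]-g[1]+.002)<.04)&(P[...,2]>.062)&(P[...,2]<.1);q=P[m];print(cv2.minEnclosingCircle(q[:,:2].astype(np.float32)),np.percentile(q[:,2],[5,50,95]))
im,P=cloud("top")
print([(np.round(t['centre'],3),round(t['score'],2)) for t in mark_of('top','tin_1')[:5]])
m=(np.hypot(P[...,0]-.437,P[...,1]-.05)<.045)&(P[...,2]>.06)&(P[...,2]<.085);q=P[m];print(cv2.minEnclosingCircle(q[:,:2].astype(np.float32)) if len(q) else 0)
print(delta(.437,.0503,.115))
```

```text
20.6333 (array([0.60584836, 0.19371087, 0.13895583]), array([179.80828832,   0.2203757 , 165.22064866])) [-0.43311579 -0.2447436  -0.80153697] 0.08639398966837716
[(array([0.438, 0.048, 0.005]), 0.86), (array([0.585, 0.004, 0.016]), 0.74), (array([0.606, 0.192, 0.015]), 0.72)]
((0.434906542301178, 0.04768811911344528), 0.033442460000514984) [0.06500306 0.0686174  0.07122988]
((0.5985714793205261, 0.19011318683624268), 0.03380202874541283) [0.06473661 0.0815095  0.0847075 ]
((0.5827848315238953, 0.002847451949492097), 0.03525079786777496) [0.06552045 0.08385171 0.08707704]
[(array([ 0.437,  0.049, -0.001]), 0.94), (array([0.603, 0.192, 0.016]), 0.78), (array([0.586, 0.003, 0.017]), 0.61)]
((0.4372284710407257, 0.05008714646100998), 0.03270493820309639)
[ 12.45 -18.06   1.99]
```

Emit:
arm_command:
  moves: [8.6,2,-3,0,0,8.6,4.2,-6,0,0,8.6,6.4,-9.2,0.5,0,8.6,8.6,-12.4,1,0,8.6,10.8,-15.6,1.5,0,8.6,12.4,-18,2,0,8.6,12.4,-18,2,0,8.6,12.4,-18,2,0]

```text
time: 21.5
tcp_pos: [0.4371, 0.0501, 0.1154]
eef_rot: [-180.0, -0.1, 165.1]
wrist_force: [0.8, 0.1, 0.6]
width: 0.0858
grip_force: 0.0
```

Emit:
arm_command:
  moves: [8.6,0,0,0,0,8.6,0,0,0,0,8.6,0,0,0,0]

```text
time: 21.75
tcp_pos: [0.4393, 0.0516, 0.1157]
eef_rot: [-180.0, 0.0, 165.3]
wrist_force: [-0.7, -0.4, -0.6]
width: 0.086
grip_force: 0.0
```

Run:
```python
from h import *
s=read_state();print(s["time"],tool(),s['wrist_force'],s['width'])
print(delta(.437,.0503,.018))
```

```text
21.75 (array([0.43931676, 0.05158908, 0.11573684]), array([-1.79978112e+02,  1.90250086e-02,  1.65297590e+02])) [-0.70825236 -0.3685172  -0.57935715] 0.08600019515139015
[ 0.19 -0.18  9.77]
```

Then lift by 19 cm (tin underside about 0.19 m, well clear of the 0.07–0.086 m tops nearby).

Emit:
arm_command:
  moves: [8.6,0.2,-0.1,2.5,0,8.6,0.2,-0.1,5,0,8.6,0.2,-0.1,7.5,0,8.6,0.2,-0.1,9,0,8.6,0.2,-0.1,9.7,0,8.6,0.2,-0.1,9.7,0,8.6,0.2,-0.1,9.7,0,7,0.2,-0.1,9.7,0]

```text
time: 22.42
tcp_pos: [0.4372, 0.0506, 0.0196]
eef_rot: [180.0, 0.1, 165.2]
wrist_force: [-0.5, 0.4, 1.1]
width: 0.0821
grip_force: 0.0
```

Emit:
arm_command:
  moves: [6.2,0,0,0,0,5.5,0,0,0,0,5.5,0,0,0,0,5.5,0,0,0,0,5.5,0,0,0,0]
  newtons: 25

```text
time: 22.83
tcp_pos: [0.4368, 0.0506, 0.0195]
eef_rot: [179.9, 0.1, 165.2]
wrist_force: [-0.8, -0.4, 6.7]
width: 0.0637
grip_force: 25.0
```

Emit:
arm_command:
  moves: [5.5,0,0,-0.3,0,5.5,0,0,-1.5,0,5.5,0,0,-4,0,5.5,0,0,-7,0,5.5,0,0,-10,0,5.5,0,0,-13,0,5.5,0,0,-16,0,5.5,0,0,-18,0]

```text
time: 23.5
tcp_pos: [0.4364, 0.0502, 0.2013]
eef_rot: [179.9, 0.1, 165.2]
wrist_force: [0.5, -0.2, -4.0]
width: 0.0634
grip_force: 25.0
```

Emit:
arm_command:
  moves: [5.5,0,0,-1,0,5.5,0,0,-1,0,5.5,0,0,-1,0,5.5,0,0,-1,0,5.5,0,0,-1,0,5.5,0,0,-1,0,5.5,0,0,-1,0,5.5,0,0,-1,0]

```text
time: 24.17
tcp_pos: [0.4361, 0.0503, 0.2083]
eef_rot: [-180.0, -0.0, 165.2]
wrist_force: [-0.4, -0.6, -3.7]
width: 0.0637
grip_force: 25.0
```

Run:
```python
from h import *
s=read_state();print(s["time"],tool(),s['wrist_force'],s['width'],s['grip_force'])
im,P=cloud("scene")
print([(np.round(t['centre'],3),round(t['score'],2)) for t in mark_of('scene','tin_1')[:5]])
cv2.imwrite('pics/fin.png',cv2.resize(im[80:300,200:440,::-1],None,fx=2.5,fy=2.5))
```

```text
24.1667 (array([0.43608393, 0.05031025, 0.20830504]), array([-1.79952827e+02, -4.15420501e-02,  1.65221587e+02])) [-0.43498324 -0.55550911 -3.68895902] 0.06372823896956857 24.999084770679474
[(array([0.601, 0.194, 0.014]), 0.95), (array([0.587, 0.007, 0.016]), 0.84), (array([0.437, 0.048, 0.19 ]), 0.56), (array([0.589, 0.007, 0.015]), 0.17)]
```

View pics/fin.png

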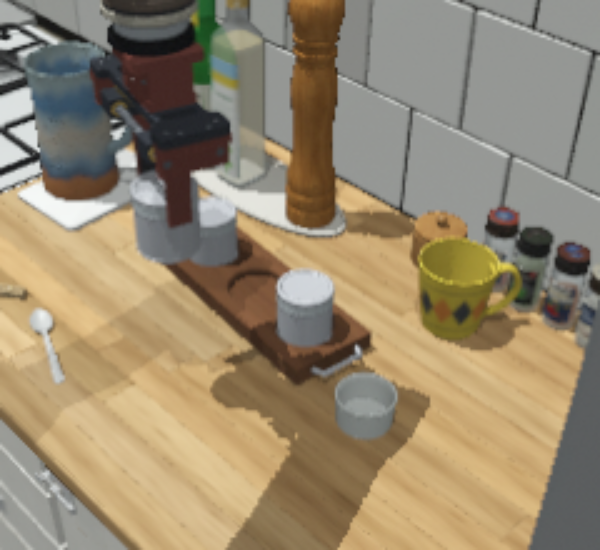

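The final picture shows tins upright in the end seats at (305,305) and (213,230), and the full tin held high at (165,220) with its underside about 0.19 m up. The bystanders I can see have not moved.

```bash
python3 -c "
from rig import *
print(job_done())"
```

```text
the job is handed in; nothing more can be done
None
```

I put the two light tins upright in the rack's two end seats, let go of both, and handed the job in with the full tin (about 0.4 kg) still held upright, its underside about 19 cm above the worktop, at 24 s of the 72 s allowed.

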